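# Oldest wire spool out of the sloped lane, new one in behind

## Task

Three wire spools queue in the sloped lane on the bench. Take the oldest one, at the low front end against the stop, and set it in the empty spool cradle, and load the new spool, which lies in the other cradle, into the lane behind the remaining two, so that they stand in a queue of three again.

Things in the scene. Friction and masses are not known exactly. Their poses are not given: they have to be found in the camera images.
- lane: Sloped aluminium channel, 219x66 mm, fixed. Origin: bench, under its centre; x runs up the lane from the low front stop (36 mm high) to the open end, z up. Walls 60 mm apart, 12 mm above the floor, which rises 8 deg. Full with 3 spools, axles along y, middles at x,z = (-79,53), (-14,63), (52,72) mm, y=0. Front one out: the others roll down by themselves and free the last place (52,72).
- cradle: The empty one of two like cradles, fixed: dark plate 90x84x5 mm, two steel bars (10 mm thick, along y, 40 mm apart, centres 12 mm up) between two cheeks 67 mm apart inside, 19 mm high. Origin: bench, under its centre, z up. A spool rests on both bars, axle along y, its middle at x=y=0, 44 mm up.
- spool_front_middle (a point): The oldest spool: lowest in the lane at the start, against the front stop. A wire spool (red barrel, black flanges), 66 mm diameter, 48 mm long, 0.12 kg, solid, lying on its rim, axle level, free to roll. Point: the spool's middle; its z axis is the axle. Grip it across the flat ends (48 mm).
- spool_new_middle (a point): The new spool: at the start in the other cradle, axle along its bars, middle 44 mm up. A wire spool (red barrel, black flanges), 66 mm diameter, 48 mm long, 0.12 kg, solid, lying on its rim, axle level, free to roll. Point: the spool's middle; its z axis is the axle. Grip it across the flat ends (48 mm).

How it is judged:
By the outcome, as a careful person would: the job done as asked, in the order asked, and still so for the second after the job is handed in, with the robot touching nothing.
It also fails if it takes over 58 s, if anything falls off the work surface, if the arm or the gripper's body presses on something with over 40 N, if the wrist force passes 120 N, or if a joint passes its speed limit or range.

## Robot

A 6-joint arm with a two-finger parallel gripper is mounted at the origin on a cart in front of the work surface, level with it; the furniture and walls round the work are solid. World frame = base frame: x ahead of the robot, y to its left, z up, the work surface at z = 0. Lengths are in m, angles in rad, forces in N, time in s.
With the tool pointing down it reaches from about 0.375 to 0.75 m from the base axis. Payload 9 kg.
Tool frame: the origin (TCP) lies on the centre line of the jaws, within the pads' length; the fingertips stand 8 mm ahead of it and the grasp point (between the pads) lies 11 mm behind it (manip.finger_overhang is the distance from the TCP to the fingertips, in m); z points along the fingers, y is the line along which they close (so a half turn about z gives the same grasp; the last joint's range is limited). The gripper opens to 85 mm and grips with 20 to 120 N. Pads are 22 mm wide; open, the fingers measure 114 mm over their backs; the gripper's body (76 mm by 85 mm) begins 54 mm behind the grasp point. The pads swing forward as they close: fully open they stand 13 mm farther back than shut.
Start: joints at [-1.546, 0.104, 0.097, 1.564, 0, 1.353], TCP at [0.144, -0.582, 0.239] pointing down, gripper open.
Joint ranges: [-2.99, 2.99], [-0.84, 1.86], [-1.1, 1.16], [-1.84, 2.11], [-1.51, 1.56], [-3.14, 3.14]. Speed limits (rad/s): [2.22, 2.22, 2.57, 3.14, 3.14, 3.14].

## Interface

Orientations are given as a unit quaternion [x, y, z, w].
In Python, from plant import manip, grab_frame, get_calibration, workorder, search_frame, landmark_of gives the robot as it stands. The module is installed in compiled form; this text tells all that it offers.
- The arm moves only by the shell command python3 -m crank 'ROWS' [FORCE]. ROWS is a JSON object whose one key "rows" holds a list that holds one entry, the list of rows, each a list of 5 numbers: the closure, from -1 (fully open) to 1 (shut), then the shift along the tool's x, y, z in m, then the turn about the tool's z in units of 5 degrees (1.0 is 5 degrees). A call has exactly 5 rows; each row shifts and turns the commanded pose from where the row before left it, along the tool's axes as they then stand; what a row does not reach is not made up. A row lasts 1/12 s, in which the tool goes at most 41.7 mm and 7.16 degrees, less where a joint would pass 70% of its speed; a pose out of reach is approached as far as the arm can. A call is refused whole if a number of a shift passes 0.0417 or a number of a turn 1, either way. A call with a gripper value outside its range is refused whole. The fingers move at their own pace and stop on an object; FORCE is the grip in N (left out, the last holds). Time passes only in rows, so rows that do not move let the fingers close, or fill a call up. It gives the time, the measured TCP pose, the force, the opening and the grip force at its end, in the units of the state.
- manip.observe(): the state, without advancing time (a new reading comes with each control period).
- grab_frame(name): name is "side" or "top"; returns (picture, depth): 400x640x3 uint8, red, green, blue; 400x640 float32, m along the optical axis (not along the pixel's ray), 0 where there is no reading.
- get_calibration(name): a dict with "mtx" (3x3 intrinsics, pixels), "dist_coeffs" ([k1, k2, p1, p2, k3] as OpenCV has them; the pictures are not rectified), "world_to_cam" (4x4, takes a point from world to camera coordinates). Camera axes: x right, y up, looking along -z (the intrinsics and any distortion apply to the point x, -y, -z); pixel columns grow to the right and rows downward; lengths in m; the calibration is good to about 2 mm. A picture is of the moment at which its call begins. get_calibration takes no time and is no camera call.
- workorder.hand_in(): hands the job in; it is judged then, once.
Trained networks look in the newest picture that a camera, given by its name, has taken for a name from the list of things; names that differ only in an ending like _2 or _b are one class to them, and where a whole thing is asked for, a point or a joint stands for the part that bears it (a point fixed in the world has none). Each returns a list of dicts, best first, with "confidence" (0 to 1); they miss things now and then, are a little off and sometimes report something else, mostly with a low value. They report only what shows in the picture. A call takes as long as a camera call.
- search_frame(camera, thing): "at" ([x, y, z] in m, in the coordinates of the camera as it stood for that picture, good to about 4 mm: the middle of the surface that is visible of it).
- landmark_of(camera, thing): "at" ([x, y, z] in m, in the coordinates of the camera as it stood for that picture, good to about 4 mm: a listed point, or the origin of a listed thing).
The state is a dict: "time": time; "joint_positions": joint angles; "qd": joint speeds; "effort": joint torques, N m; "tcp_pos": TCP position; "tcp_rot": TCP orientation; "ft_force": force on the tool from outside, world axes, zero at the start; "moment": the same for the moment, N m; "gripper_width": finger opening in m; "grasp_force": force on a finger pad.
Only numpy, scipy, OpenCV 4.12 (cv2) and the standard library are available. Lean on these libraries where they do the work, as an engineer would, in place of code of your own. Each camera call takes 0.05 s, during which the arm holds its last target. There are 200 camera calls.

## Working session

There is one attempt and no reset: what is moved stays moved. The work goes in short steps, Python scripts to look and compute and a shell command to move; the robot and the scene stay as the last step left them, time stands still between calls to the robot, and variables do not carry over. Pictures are saved under pics/ and viewed, at most 10 in all, crops included, and the job is handed in when it is done.

```bash
mkdir -p pics; cat > h.py <<'E'
import numpy as np, cv2
from plant import manip, grab_frame, get_calibration, workorder, search_frame, landmark_of
def w(cam,p):
    T=np.linalg.inv(get_calibration(cam)["world_to_cam"]); return (T@np.r_[p,1])[:3]
def find(cam,thing,f=landmark_of):
    return [(round(d["confidence"],2),np.round(w(cam,d["at"]),4).tolist()) for d in f(cam,thing)][:4]
def px(cam,p):
    c=get_calibration(cam); q=(np.array(c["world_to_cam"])@np.r_[p,1])[:3]*[1,-1,-1]
    return cv2.projectPoints(q.reshape(1,1,3),np.zeros(3),np.zeros(3),np.array(c["mtx"]),np.array(c["dist_coeffs"]))[0].ravel().round()
def cloud(cam,dep):
    c=get_calibration(cam);v,u=np.mgrid[:400,:640]
    n=cv2.undistortPoints(np.stack([u,v],-1).reshape(-1,1,2).astype(float),np.array(c["mtx"]),np.array(c["dist_coeffs"])).reshape(400,640,2)
    P=np.dstack([n[...,0]*dep,-n[...,1]*dep,-dep,np.ones_like(dep)])
    return (P@np.linalg.inv(c["world_to_cam"]).T)[...,:3]
E
python3 - <<'E'
from h import *
for c in("top","side"):
    im,d=grab_frame(c); cv2.imwrite(f"pics/{c}0.png",im[...,::-1]); np.save(f"{c}0.npy",d)
    for t in("lane","cradle","spool_front_middle","spool_new_middle"): print(c,t,find(c,t))
s=manip.observe();print(s["tcp_pos"],s["tcp_rot"],s["gripper_width"],s["time"])
E
```

```text
top lane [(0.94, [0.5761, -0.0397, -0.0031])]
top cradle [(0.69, [0.4862, 0.2381, 0.0456]), (0.64, [0.5234, -0.2602, 0.0004])]
top spool_front_middle [(0.71, [0.5024, -0.0455, 0.0538])]
top spool_new_middle [(0.61, [0.4914, 0.2372, 0.047])]
side lane [(0.97, [0.5809, -0.042, -0.0038])]
side cradle []
side spool_front_middle [(0.67, [0.4999, -0.0435, 0.0527])]
side spool_new_middle [(0.7, [0.4976, 0.2415, 0.0457])]
[ 0.14424947 -0.58241306  0.23932498] [ 9.92640132e-01  1.21101476e-01 -1.08948179e-05  2.85862931e-05] 0.08542334498974616 0.5
```

View pics/top0.png

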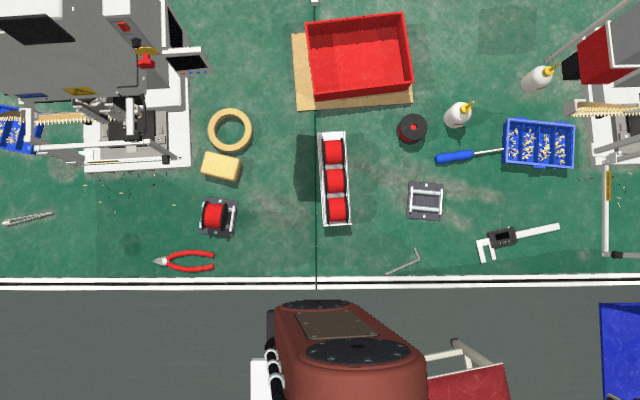

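View pics/side0.png

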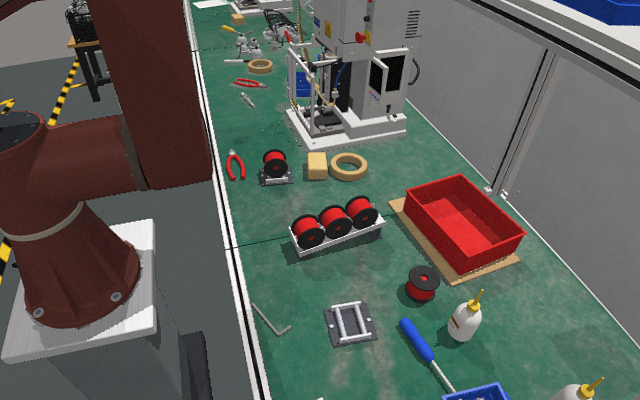

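The top picture shows the lane with three spools (front one at 338,209; last at 333,152), the empty cradle at (425,200) and the new spool in the other cradle at (215,217). The spool standing at (411,128) is a distractor. The side picture agrees with this. Next I need exact poses and yaws.

```bash
python3 - <<'E'
from h import *
for cam in("top","side"):
    d=np.load(f"{cam}0.npy");P=cloud(cam,d); im=cv2.imread(f"pics/{cam}0.png").astype(int)
    b,g,r=[im[...,i] for i in range(3)]
    red=(r>120)&(r>2.2*g); 
    print(cam,"bench z",np.median(P[(abs(P[...,0]-.45)<.02)&(abs(P[...,1]-.1)<.03)],0).round(4))
    def rect(n,c,rad,z0,z1,extra=True):
        m=(np.hypot(P[...,0]-c[0],P[...,1]-c[1])<rad)&(P[...,2]>z0)&(P[...,2]<z1)&extra
        q=P[m][:,:2]
        if len(q)<5: return print(n,len(q))
        R=cv2.minAreaRect((q*1000).astype(np.float32)); print(n,len(q),np.round(R[0],1),np.round(R[1],1),round(R[2],1),"zmax",P[m][:,2].max().round(4))
    notgreen=~(g>r*1.25)
    rect("plate",(.51,-.26),.075,.002,.03,notgreen)
    rect("bars",(.51,-.26),.075,.012,.03)
    rect("plateN",(.495,.24),.075,.002,.03,notgreen)
    rect("spoolN",(.495,.24),.06,.045,.09)
    rect("lane",(.58,-.042),.14,.01,.12)
    for i,c in enumerate([(.502,-.044),(.567,-.042),(.632,-.04)]): rect(f"sp{i}",c,.05,.05+.009*i,.12,red)
    rect("spNred",(.495,.24),.06,.045,.09,red)
E
python3 - <<'E'
import cv2
im=cv2.imread('pics/top0.png')
a=[cv2.resize(im[y:y+64,x:x+64],(390,390),interpolation=2) for x,y in((183,185),(393,170))]
cv2.imwrite('pics/crop.png',cv2.hconcat(a))
E
```

```text
top bench z [ 4.50e-01  9.95e-02 -1.00e-04]
plate 1338 [ 531.5 -261.4] [143.4 103.9] 85.6 zmax 0.0244
bars 352 [ 524.4 -262.9] [79.3 60.6] 84.6 zmax 0.0244
plateN 611 [489.1 237.5] [84.1 88.7] 82.6 zmax 0.0297
spoolN 554 [489. 237.] [48.4 63.2] 83.9 zmax 0.0814
lane 2649 [575.4 -40.1] [222.3  66.4] 3.5 zmax 0.108
sp0 460 [513.9 -44.7] [76.3 37.8] 3.5 zmax 0.0878
sp1 538 [567.4 -41.2] [98.6 38.1] 3.3 zmax 0.0977
sp2 439 [620.4 -38. ] [75.2 37.9] 3.6 zmax 0.1053
spNred 375 [489.8 236.3] [39.3 53. ] 83.3 zmax 0.0814
side bench z [0.4502 0.0981 0.0014]
plate 1822 [ 527.1 -261.7] [113.8 119.3] 9.3 zmax 0.0222
bars 515 [ 526.9 -262.5] [79.5 61.9] 84.3 zmax 0.0222
plateN 424 [490.4 236.6] [85.9 88.3] 82.7 zmax 0.03
spoolN 398 [491.2 237.9] [52.3 62.9] 82.2 zmax 0.0807
lane 3304 [577.4 -40.1] [222.3  69.3] 3.4 zmax 0.1071
sp0 306 [514.9 -44.9] [73.6 40.1] 1.7 zmax 0.0877
sp1 342 [567.2 -40.8] [98.3 41.8] 2.9 zmax 0.0965
sp2 253 [618.  -37.8] [71.8 38.7] 2.9 zmax 0.1049
spNred 119 [490.8 234.9] [41.4 52.8] 86.8 zmax 0.0807
```

View pics/crop.png

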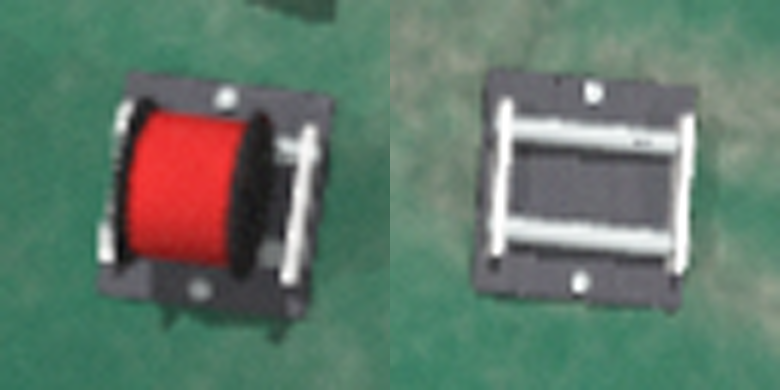

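The crop agrees with the depth fits; angles are of each y axis, in degrees.

| Thing | Centre (mm) | Yaw |
|---|---|---|
| Lane | (576, -40) | +3.5 |
| Empty cradle | (525.5, -262.7) | about -5.5 |
| New spool | (490, 237) | about -7 |

The front spool comes out at about (498, -45, 53) mm. I'll move above it now.

```bash
cat > go.py <<'E'
import sys
from h import *
def to(x,y,z,yaw):
    s=manip.observe();X,Y,Z,W=s["tcp_rot"];p=s["tcp_pos"]
    cur=np.degrees(2*np.arctan2(Y,X)); t=(cur-yaw+90)%180-90
    yr=np.radians(cur-t);dx,dy,dz=np.array([x,y,z])-p;c,sn=np.cos(yr),np.sin(yr)
    print("t",round(s["time"],2),"tcp",p.round(4),"yaw",round(cur,2),"w",round(s["gripper_width"],4),"gf",np.round(s["grasp_force"],1),"F",np.round(s["ft_force"],1),
      "\n turn units",round(t/5,2),"then tool shift mm",np.round([1e3*(dx*c+dy*sn),1e3*(dx*sn-dy*c),-1e3*dz],1))
to(*map(float,sys.argv[1:]))
E
python3 -m crank '{"rows":[[[-1,0,0,0,0.7],[-1,0,0,0,0.7],[-1,0,0,0,0.68],[-1,0.0193,-0.0257,0.003,0],[-1,0.0193,-0.0257,0.003,0]]]}' 40
python3 -m crank '{"rows":[[[-1,0.0193,-0.0257,0.003,0],[-1,0.0193,-0.0257,0.003,0],[-1,0.0193,-0.0257,0.003,0],[-1,0.0193,-0.0257,0.003,0],[-1,0.0193,-0.0257,0.003,0]]]}'
python3 -m crank '{"rows":[[[-1,0.0193,-0.0257,0.003,0],[-1,0.0193,-0.0257,0.003,0],[-1,0.0193,-0.0257,0.003,0],[-1,0.0193,-0.0257,0.003,0],[-1,0.0193,-0.0257,0.003,0]]]}'
python3 go.py 0.4985 -0.045 0.18 3.5
```

```text
time: 0.92
tcp_pos: [0.1792, -0.5287, 0.2326]
tcp_rot: [1.0, 0.029, -0.0, -0.0]
ft_force: [0.6, 0.7, 0.6]
gripper_width: 0.0856
grasp_force: 0.0
time: 1.33
tcp_pos: [0.2687, -0.3933, 0.2182]
tcp_rot: [1.0, 0.03, 0.0, 0.0]
ft_force: [0.9, -0.1, -0.6]
gripper_width: 0.0855
grasp_force: 0.0
time: 1.75
tcp_pos: [0.3571, -0.2591, 0.2034]
tcp_rot: [1.0, 0.031, 0.0, 0.0]
ft_force: [0.6, 0.0, -0.5]
gripper_width: 0.0857
grasp_force: 0.0
t 1.75 tcp [ 0.3571 -0.2591  0.2034] yaw 3.5 w 0.0857 gf 0.0 F [ 0.6  0.  -0.5] 
 turn units -0.0 then tool shift mm [ 154.2 -205.1   23.4]
```

```bash

python3 -m crank '{"rows":[[[-1,0.0193,-0.0256,0.003,0],[-1,0.0193,-0.0256,0.003,0],[-1,0.0193,-0.0256,0.003,0],[-1,0.0193,-0.0256,0.003,0],[-1,0.0193,-0.0256,0.003,0]]]}' >/dev/null
python3 -m crank '{"rows":[[[-1,0.0193,-0.0256,0.003,0],[-1,0.0193,-0.0256,0.003,0],[-1,0.015,-0.02,0,0],[-1,0,0,0,0],[-1,0,0,0,0]]]}' >/dev/null
python3 go.py 0.4985 -0.045 0.048 3.5
```

```text
t 2.58 tcp [ 0.4944 -0.0514  0.1822] yaw 3.66 w 0.0849 gf 0.0 F [-0.4 -0.  -0.2] 
 turn units 0.03 then tool shift mm [  4.5  -6.1 134.2]
```

```bash

python3 -m crank '{"rows":[[[-1,0.0045,-0.006,0.01,0.03],[-1,0,0,0.03,0],[-1,0,0,0.03,0],[-1,0,0,0.03,0],[-1,0,0,0.02,0]]]}' >/dev/null
python3 -m crank '{"rows":[[[-1,0,0,0.014,0],[-1,0,0,0,0],[0.2,0,0,0,0],[0.5,0,0,0,0],[1,0,0,0,0]]]}'
python3 -m crank '{"rows":[[[1,0,0,0,0],[1,0,0,0,0],[1,0,0,0,0],[1,0,0,0,0],[1,0,0,0,0]]]}'
python3 go.py 0.4985 -0.045 0.16 3.5
```

```text
time: 3.42
tcp_pos: [0.4991, -0.0467, 0.0497]
tcp_rot: [1.0, 0.029, 0.001, 0.0]
ft_force: [-0.6, 4.5, 2.0]
gripper_width: 0.0517
grasp_force: 1.2
time: 3.83
tcp_pos: [0.4992, -0.0467, 0.0498]
tcp_rot: [1.0, 0.029, 0.001, 0.001]
ft_force: [-0.9, -0.6, 6.9]
gripper_width: 0.0476
grasp_force: 41.0
t 3.83 tcp [ 0.4992 -0.0467  0.0498] yaw 3.36 w 0.0476 gf 41.0 F [-0.9 -0.6  6.9] 
 turn units -0.03 then tool shift mm [  -0.6   -1.7 -110.2]
```

Gripped at 47.6 mm. Lifting slowly at first.

```bash

python3 -m crank '{"rows":[[[1,0,0,-0.008,0],[1,0,0,-0.01,0],[1,-0.001,0,-0.012,0],[1,-0.001,0,-0.015,0],[1,0,0,-0.025,0]]]}'
python3 -m crank '{"rows":[[[1,0,0,-0.03,0],[1,0,0,-0.03,0],[1,0,0,0,0.6],[1,0,0,0,0.6],[1,0,0,0,0.6]]]}'
python3 go.py 0.5255 -0.2627 0.14 -5.5
python3 - <<'E'
from h import *
im,d=grab_frame("side");cv2.imwrite("pics/side1.png",im[...,::-1])
im,d=grab_frame("top");cv2.imwrite("pics/top1.png",im[...,::-1])
for c in("top","side"):
    for t in ("spool_front_middle","spool_new_middle","cradle"): print(c,t,find(c,t))
E
```

```text
time: 4.25
tcp_pos: [0.495, -0.0458, 0.1182]
tcp_rot: [1.0, 0.029, -0.001, -0.0]
ft_force: [0.4, -0.3, -0.7]
gripper_width: 0.0477
grasp_force: 42.6
time: 4.67
tcp_pos: [0.4967, -0.0464, 0.1803]
tcp_rot: [0.999, -0.05, 0.001, 0.0]
ft_force: [-0.1, -0.9, -1.9]
gripper_width: 0.0476
grasp_force: 42.9
t 4.67 tcp [ 0.4967 -0.0464  0.1803] yaw -5.78 w 0.0476 gf 42.9 F [-0.1 -0.9 -1.9] 
 turn units -0.06 then tool shift mm [ 49.4 212.5  40.3]
top spool_front_middle [(0.18, [0.488, 0.2389, 0.0451])]
top spool_new_middle [(0.6, [0.4862, 0.237, 0.0463])]
top cradle [(0.91, [0.5248, -0.2638, -0.0002])]
side spool_front_middle [(0.67, [0.4992, -0.0447, 0.1848])]
side spool_new_middle [(0.86, [0.4933, 0.2398, 0.0463])]
side cradle [(0.96, [0.5244, -0.2636, 0.0022])]
```

View pics/side1.png

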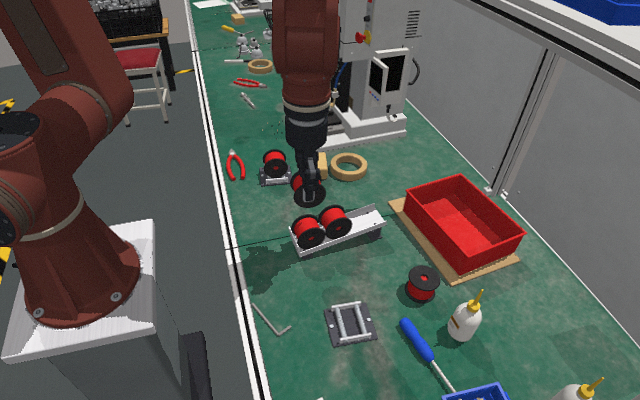

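The other two spools have rolled down: side picture (308,230) and (335,220). The front one is held at (308,187). Now to the cradle.

```bash

python3 -m crank '{"rows":[[[1,0.0062,0.0266,0,-0.06],[1,0.0062,0.0266,0,0],[1,0.0062,0.0266,0,0],[1,0.0062,0.0266,0,0],[1,0.0062,0.0266,0.01,0]]]}' >/dev/null
python3 -m crank '{"rows":[[[1,0.0062,0.0266,0.015,0],[1,0.0062,0.0266,0.015,0],[1,0.0062,0.0266,0.01,0],[1,0,0,0.02,0],[1,0,0,0,0]]]}' >/dev/null
python3 -m crank '{"rows":[[[1,0,0,0,0],[1,0,0,0,0],[1,0,0,0,0],[1,0,0,0,0],[1,0,0,0,0]]]}' >/dev/null
python3 go.py 0.525 -0.263 0.041 -5.5
```

```text
t 6.32 tcp [ 0.5262 -0.2626  0.1094] yaw -5.29 w 0.0475 gf 42.7 F [-0.3  0.9 -0.9] 
 turn units 0.04 then tool shift mm [-1.2  0.5 68.4]
```

```bash

python3 -m crank '{"rows":[[[1,-0.001,0,0.02,0.04],[1,0,0,0.02,0],[1,0,0,0.012,0],[1,0,0,0.006,0],[1,0,0,0.004,0]]]}'
python3 -m crank '{"rows":[[[1,0,0,0.003,0],[1,0,0,0.002,0],[1,0,0,0.0015,0],[1,0,0,0,0],[1,0,0,0,0]]]}'
python3 go.py 0.525 -0.263 0.041 -5.5
```

```text
time: 6.73
tcp_pos: [0.5244, -0.2623, 0.0457]
tcp_rot: [0.999, -0.048, -0.0, -0.0]
ft_force: [-0.7, -0.5, -1.0]
gripper_width: 0.0479
grasp_force: 42.7
time: 7.15
tcp_pos: [0.5252, -0.2629, 0.0424]
tcp_rot: [0.999, -0.048, 0.0, 0.001]
ft_force: [-7.3, 4.4, 13.5]
gripper_width: 0.0477
grasp_force: 44.4
t 7.15 tcp [ 0.5252 -0.2629  0.0424] yaw -5.52 w 0.0477 gf 44.4 F [-7.3  4.4 13.5] 
 turn units -0.0 then tool shift mm [-0.2  0.1  1.4]
```

Seated: the upward force is 13 N. Releasing and rising.

```bash

python3 -m crank '{"rows":[[[0,0,0,0,0],[-0.5,0,0,0,0],[-1,0,0,0,0],[-1,0,0,0,0],[-1,0,0,0,0]]]}'
python3 -m crank '{"rows":[[[-1,0,0,-0.01,0],[-1,0,0,-0.03,0],[-1,0,0,-0.035,0],[-1,0,0,-0.035,0],[-1,0,0,-0.03,0]]]}'
python3 go.py 0.49 0.237 0.18 -7
python3 - <<'E'
from h import *
for c in("top","side"):
    im,d=grab_frame(c);cv2.imwrite(f"pics/{c}2.png",im[...,::-1])
    for t in ("spool_front_middle","spool_new_middle"): print(c,t,find(c,t))
E
```

```text
time: 7.57
tcp_pos: [0.5249, -0.2629, 0.04]
tcp_rot: [0.999, -0.048, 0.0, 0.0]
ft_force: [0.0, 0.4, -0.1]
gripper_width: 0.0851
grasp_force: 0.0
time: 7.98
tcp_pos: [0.5249, -0.2628, 0.183]
tcp_rot: [0.999, -0.048, 0.001, 0.001]
ft_force: [0.5, -0.4, 0.6]
gripper_width: 0.0856
grasp_force: 0.0
t 7.98 tcp [ 0.5249 -0.2628  0.183 ] yaw -5.54 w 0.0856 gf 0.0 F [ 0.5 -0.4  0.6] 
 turn units 0.29 then tool shift mm [ -95.5 -491.8    3. ]
top spool_front_middle [(0.66, [0.5277, -0.2627, 0.0431])]
top spool_new_middle [(0.97, [0.4862, 0.2373, 0.043])]
side spool_front_middle [(0.77, [0.5247, -0.2621, 0.0435])]
side spool_new_middle [(0.66, [0.4947, 0.2409, 0.0439])]
```

View pics/side2.png

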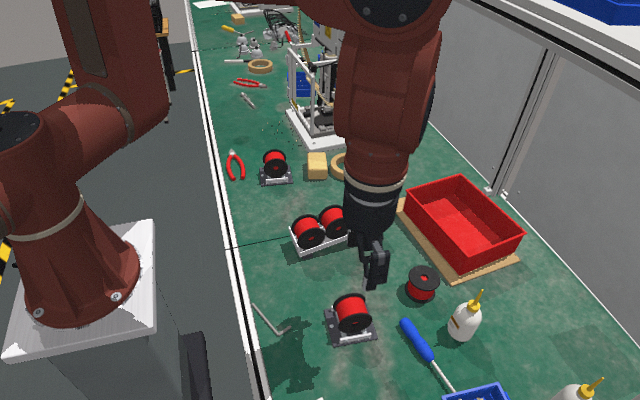

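The first spool sits in the cradle at pixel (350,313), and both cameras put it at 43 mm height. Now to the new spool.

```bash

python3 -m crank '{"rows":[[[-1,0,0,0,0.29],[-1,-0.005,-0.0259,0,0],[-1,-0.005,-0.0259,0,0],[-1,-0.005,-0.0259,0,0],[-1,-0.005,-0.0259,0,0]]]}' >/dev/null
python3 -m crank '{"rows":[[[-1,-0.005,-0.0259,0,0],[-1,-0.005,-0.0259,0,0],[-1,-0.005,-0.0259,0,0],[-1,-0.005,-0.0259,0,0],[-1,-0.005,-0.0259,0,0]]]}' >/dev/null
python3 -m crank '{"rows":[[[-1,-0.005,-0.0259,0,0],[-1,-0.005,-0.0259,0,0],[-1,-0.005,-0.0259,0,0],[-1,-0.005,-0.0259,0,0],[-1,-0.005,-0.0259,0,0]]]}' >/dev/null
python3 -m crank '{"rows":[[[-1,-0.005,-0.0259,0,0],[-1,-0.005,-0.0259,0,0],[-1,-0.005,-0.0259,0,0],[-1,-0.005,-0.0259,0,0],[-1,-0.005,-0.0259,0,0]]]}' >/dev/null
python3 -m crank '{"rows":[[[-1,0,0,0.02,0],[-1,0,0,0.01,0],[-1,0,0,0,0],[-1,0,0,0,0],[-1,0,0,0,0]]]}' >/dev/null
python3 go.py 0.490 0.2375 0.041 -7
```

```text
t 10.37 tcp [0.4771 0.1492 0.1553] yaw -0.11 w 0.0853 gf 0.0 F [-0.1 -0.4 -0. ] 
 turn units 1.38 then tool shift mm [  2.  -89.2 114.3]
```

```bash

python3 -m crank '{"rows":[[[-1,0,0,0,0.5],[-1,0,0,0,0.5],[-1,0,0,0,0.38],[-1,0,-0.015,0.005,0],[-1,0,-0.015,0.005,0]]]}' >/dev/null
python3 -m crank '{"rows":[[[-1,0,-0.015,0.005,0],[-1,0,-0.015,0.005,0],[-1,0.002,-0.015,0,0],[-1,0,-0.014,0,0],[-1,0,0,0,0]]]}' >/dev/null
python3 -m crank '{"rows":[[[-1,0,0,0,0],[-1,0,0,0,0],[-1,0,0,0,0],[-1,0,0,0,0],[-1,0,0,0,0]]]}' >/dev/null
python3 go.py 0.490 0.2375 0.041 -7
```

```text
t 11.62 tcp [0.4798 0.1604 0.1449] yaw -1.02 w 0.0855 gf 0.0 F [-0.5  0.1  0.8] 
 turn units 1.2 then tool shift mm [  0.7 -77.8 103.9]
```

```bash
python3 -c "
from h import *
s=manip.observe();print(s['joint_positions'],s['qd'],s['ft_force'],s['tcp_rot'],s['moment'])"
```

```text
[-0.01812103 -0.20543436 -0.37870823  1.40794445  0.13411304  3.1406013 ] [-0.00012697  0.00137434 -0.00037727 -0.00111856  0.00128176 -0.00024565] [-0.48715703  0.11640627  0.83042888] [ 0.99769942 -0.00889452 -0.00455872 -0.06705199] [-0.14524705 -0.03276975 -0.03460131]
```

Joint 6 is at its limit of 3.14, and the tool is tilted as a result. A half turn the other way gives the same grasp, so I'll back off that way and check the tilt.

```bash

python3 -m crank '{"rows":[[[-1,0,0,0,-1],[-1,0,0,0,-1],[-1,0,0,0,-1],[-1,0,0,0,-1],[-1,0,0,0,-1]]]}'; python3 -c "
from h import *
s=manip.observe();print(s['joint_positions'],s['tcp_rot'])"
```

```text
time: 12.03
tcp_pos: [0.4798, 0.1604, 0.1449]
tcp_rot: [0.976, 0.209, 0.01, -0.066]
ft_force: [0.2, -0.3, 0.1]
gripper_width: 0.0857
grasp_force: 0.0
[-0.01808101 -0.20539759 -0.37870488  1.40795885  0.1340368   2.69994178] [ 0.97552286  0.20938779  0.01017255 -0.06639596]
```

The commanded pose keeps the tilt: fingertips lean toward +y, with j5 at 0.134. The lower j6 limit should produce the mirror effect and undo it, so I'll turn the other way to it.

```bash

python3 -m crank '{"rows":[[[-1,0,0,0,-1],[-1,0,0,0,-1],[-1,0,0,0,-1],[-1,0,0,0,-1],[-1,0,0,0,-1]]]}' >/dev/null
python3 -m crank '{"rows":[[[-1,0,0,0,-1],[-1,0,0,0,-1],[-1,0,0,0,-1],[-1,0,0,0,-1],[-1,0,0,0,-1]]]}' >/dev/null
python3 -m crank '{"rows":[[[-1,0,0,0,-1],[-1,0,0,0,-1],[-1,0,0,0,-1],[-1,0,0,0,-1],[-1,0,0,0,-1]]]}' >/dev/null
python3 -m crank '{"rows":[[[-1,0,0,0,-1],[-1,0,0,0,-1],[-1,0,0,0,-1],[-1,0,0,0,-1],[-1,0,0,0,-1]]]}' >/dev/null
python3 -m crank '{"rows":[[[-1,0,0,0,-1],[-1,0,0,0,-1],[-1,0,0,0,-1],[-1,0,0,0,-1],[-1,0,0,0,-1]]]}' >/dev/null
python3 -m crank '{"rows":[[[-1,0,0,0,-1],[-1,0,0,0,-1],[-1,0,0,0,-1],[-1,0,0,0,-1],[-1,0,0,0,-1]]]}' >/dev/null
python3 -m crank '{"rows":[[[-1,0,0,0,-1],[-1,0,0,0,-1],[-1,0,0,0,-1],[-1,0,0,0,-1],[-1,0,0,0,-1]]]}' 
python3 -c "
from h import *
s=manip.observe();print(s['joint_positions'],s['tcp_rot'])"
```

```text
time: 14.95
tcp_pos: [0.4798, 0.1604, 0.1449]
tcp_rot: [-0.167, 0.984, 0.067, 0.007]
ft_force: [0.2, 1.1, 0.6]
gripper_width: 0.0854
grasp_force: 0.0
[-0.01807712 -0.20540836 -0.37871471  1.40791773  0.1340756  -0.35437302] [-0.16663419  0.98372698  0.06679168  0.00729043]
```

```bash

python3 -m crank '{"rows":[[[-1,0,0,0,-1],[-1,0,0,0,-1],[-1,0,0,0,-1],[-1,0,0,0,-1],[-1,0,0,0,-1]]]}' >/dev/null
python3 -m crank '{"rows":[[[-1,0,0,0,-1],[-1,0,0,0,-1],[-1,0,0,0,-1],[-1,0,0,0,-1],[-1,0,0,0,-1]]]}' >/dev/null
python3 -m crank '{"rows":[[[-1,0,0,0,-1],[-1,0,0,0,-1],[-1,0,0,0,-1],[-1,0,0,0,-1],[-1,0,0,0,-1]]]}' >/dev/null
python3 -m crank '{"rows":[[[-1,0,0,0,-1],[-1,0,0,0,-1],[-1,0,0,0,-1],[-1,0,0,0,-1],[-1,0,0,0,-1]]]}' >/dev/null
python3 -m crank '{"rows":[[[-1,0,0,0,-1],[-1,0,0,0,-1],[-1,0,0,0,-1],[-1,0,0,0,-1],[-1,0,0,0,-1]]]}' >/dev/null
python3 -m crank '{"rows":[[[-1,0,0,0,-1],[-1,0,0,0,-1],[-1,0,0,0,-1],[-1,0,0,0,-1],[-1,0,0,0,-1]]]}' >/dev/null
python3 -m crank '{"rows":[[[-1,0,0,0,-1],[-1,0,0,0,-1],[-1,0,0,0,-1],[-1,0,0,0,-1],[-1,0,0,0,-1]]]}' 
python3 -c "
from h import *
s=manip.observe();print(s['joint_positions'],s['tcp_rot'])"
```

```text
time: 17.87
tcp_pos: [0.4738, 0.2278, 0.1449]
tcp_rot: [0.996, 0.076, 0.007, -0.04]
ft_force: [0.2, -0.5, 0.2]
gripper_width: 0.0857
grasp_force: 0.0
[ 0.15281126 -0.16634994 -0.34108985  1.37589598  0.07943783 -3.14060332] [ 0.99625275  0.07617353  0.0069919  -0.04036289]
```

The tilt is undoing. A little more, with a counter-shift to hold y.

```bash

python3 -m crank '{"rows":[[[-1,0,0.01,0,-1],[-1,0,0.01,0,-1],[-1,0,0.01,0,-1],[-1,0,0,0,0],[-1,0,0,0,0]]]}' 
python3 -c "
from h import *
s=manip.observe();print(s['joint_positions'],s['tcp_rot'])"
```

```text
time: 18.28
tcp_pos: [0.4587, 0.2792, 0.143]
tcp_rot: [0.989, 0.148, 0.015, -0.008]
ft_force: [-0.3, -0.3, -0.6]
gripper_width: 0.0855
grasp_force: 0.0
[ 0.29700693 -0.12935934 -0.30949161  1.35815959  0.01058733 -3.14061146] [ 0.98890891  0.14753657  0.01528554 -0.0076467 ]
```

Tilt is now about 2°, mostly radial, meaning about the spool's own axle, so it's harmless. Turning forward to the half-turned grasp yaw.

```bash

python3 -m crank '{"rows":[[[-1,0,0,0,1],[-1,0,0,0,1],[-1,0,0,0,1],[-1,0,0,0,1],[-1,0,0,0,1]]]}' >/dev/null
python3 -m crank '{"rows":[[[-1,0,0,0,1],[-1,0,0,0,1],[-1,0,0,0,1],[-1,0,0,0,1],[-1,0,0,0,1]]]}' >/dev/null
python3 -m crank '{"rows":[[[-1,0,0,0,1],[-1,0,0,0,1],[-1,0,0,0,1],[-1,0,0,0,1],[-1,0,0,0,1]]]}' >/dev/null
python3 -m crank '{"rows":[[[-1,0,0,0,1],[-1,0,0,0,1],[-1,0,0,0,1],[-1,0,0,0,1],[-1,0,0,0,1]]]}' >/dev/null
python3 -m crank '{"rows":[[[-1,0,0,0,1],[-1,0,0,0,1],[-1,0,0,0,1],[-1,0,0,0,1],[-1,0,0,0,1]]]}' >/dev/null
python3 -m crank '{"rows":[[[-1,0,0,0,1],[-1,0,0,0,1],[-1,0,0,0,1],[-1,0,0,0,1],[-1,0,0,0,1]]]}' >/dev/null
python3 -m crank '{"rows":[[[-1,0,0,0,1],[-1,0,0,0,1],[-1,0,0,0,1],[-1,0,0,0,1],[-1,0,0,0,1]]]}' >/dev/null
python3 -m crank '{"rows":[[[-1,0,0,0,1],[-1,0,0,0,1],[-1,0,0,0,1],[-1,0,0,0,1],[-1,0,0,0,1]]]}' >/dev/null
python3 - <<'E'
# full-rotation version of the helper: shifts in the actual (slightly tilted) tool frame
open('go.py','w').write('''import sys
from h import *
from scipy.spatial.transform import Rotation as Ro
x,y,z,yaw=map(float,sys.argv[1:])
s=manip.observe();R=Ro.from_quat(s["tcp_rot"]);p=np.array(s["tcp_pos"])
m=R.as_matrix();cur=np.degrees(np.arctan2(m[1,0],m[0,0]));t=(cur-yaw+90)%180-90
R2=R*Ro.from_rotvec([0,0,np.radians(t)])
print("t",round(s["time"],2),"tcp",p.round(4),"yaw",round(cur,2),"zaxis",m[:,2].round(3),"w",round(s["gripper_width"],4),"gf",np.round(s["grasp_force"],1),"F",np.round(s["ft_force"],1),"j6",round(s["joint_positions"][5],2))
print(" turn",round(t/5,2),"then tool shift mm",(1e3*R2.inv().apply(np.array([x,y,z])-p)).round(1), "spool-tilt deg",np.degrees(R2.as_matrix()[2,1]).round(2))
''')
E
python3 go.py 0.490 0.2375 0.13 -7
```

```text
t 21.62 tcp [0.4597 0.2774 0.1431] yaw 176.48 zaxis [ 0.028  0.02  -0.999] w 0.0854 gf 0.0 F [ 0.5  0.3 -0.6] j6 0.35
 turn 0.7 then tool shift mm [-34.6 -36.2  13.1] spool-tilt deg 1.32
```

```bash

python3 -m crank '{"rows":[[[-1,0,0,0,0.7],[-1,-0.0116,-0.012,0.004,0],[-1,-0.0115,-0.012,0.004,0],[-1,-0.0115,-0.012,0.004,0],[-1,0,0,0,0]]]}' >/dev/null
python3 -m crank '{"rows":[[[-1,0,0,0,0],[-1,0,0,0,0],[-1,0,0,0,0],[-1,0,0,0,0],[-1,0,0,0,0]]]}' >/dev/null
python3 go.py 0.490 0.2375 0.041 -7
```

```text
t 22.45 tcp [0.4896 0.2394 0.1314] yaw 173.4 zaxis [ 0.029  0.02  -0.999] w 0.0854 gf 0.0 F [-0.3  0.3  0.4] j6 0.32
 turn 0.08 then tool shift mm [ 1.7 -3.9 90.3] spool-tilt deg 1.32
```

```bash

python3 -m crank '{"rows":[[[-1,0.0017,-0.004,0.01,0.08],[-1,0,0,0.02,0],[-1,0,0,0.025,0],[-1,0,0,0.02,0],[-1,0,0,0.015,0]]]}' >/dev/null
python3 -m crank '{"rows":[[[-1,0,0,0,0],[-1,0,0,0,0],[0.1,0,0,0,0],[0.3,0,0,0,0],[1,0,0,0,0]]]}'
python3 -m crank '{"rows":[[[1,0,0,0,0],[1,0,0,0,0],[1,0,0,0,0],[1,0,0,0,0],[1,0,0,0,0]]]}'
python3 go.py 0.490 0.2375 0.18 -7
```

```text
time: 23.28
tcp_pos: [0.491, 0.2372, 0.0423]
tcp_rot: [0.061, 0.998, 0.011, 0.014]
ft_force: [0.2, 0.4, 0.4]
gripper_width: 0.0514
grasp_force: 0.7
time: 23.7
tcp_pos: [0.491, 0.2371, 0.0423]
tcp_rot: [0.061, 0.998, 0.011, 0.014]
ft_force: [-0.8, -0.6, 6.3]
gripper_width: 0.048
grasp_force: 43.8
t 23.7 tcp [0.491  0.2371 0.0423] yaw 172.97 zaxis [ 0.03   0.02  -0.999] w 0.048 gf 43.8 F [-0.8 -0.6  6.3] j6 0.33
 turn -0.01 then tool shift mm [  -2.8    3.5 -137.7] spool-tilt deg 1.34
```

```bash

python3 -m crank '{"rows":[[[1,0,0,-0.01,0],[1,-0.001,0.001,-0.025,0],[1,-0.001,0.001,-0.035,0],[1,-0.001,0.001,-0.035,0],[1,0,0,-0.033,0]]]}'
python3 - <<'E'
from h import *
for cam in("top","side"):
    im,d=grab_frame(cam);P=cloud(cam,d);cv2.imwrite(f"pics/{cam}3.png",im[...,::-1])
    b,g,r=[im[...,i].astype(int) for i in (2,1,0)]
    red=(r>120)&(r>2.2*g)&(abs(P[...,1]+.04)<.035)&(P[...,2]<.12)&(P[...,2]>.03)
    q=P[red]; u=(q[:,:2]-[.5764,-.0401])@[np.cos(.0611),np.sin(.0611)]
    print(cam,"lane red u range",u.min().round(3),u.max().round(3),"top z by u",[(round(a,3),q[(u>a)&(u<a+.01)][:,2].max().round(4) if ((u>a)&(u<a+.01)).any() else None) for a in np.arange(-.11,.07,.01)])
    print(find(cam,"spool_new_middle"))
E
python3 go.py 0.6285 -0.037 0.12 3.5
```

```text
time: 24.12
tcp_pos: [0.4893, 0.2369, 0.1814]
tcp_rot: [0.061, 0.998, 0.011, 0.014]
ft_force: [0.8, 0.1, -0.4]
gripper_width: 0.0477
grasp_force: 43.3
top lane red u range -0.102 0.375 top z by u [(np.float64(-0.11), np.float64(0.071)), (np.float64(-0.1), np.float64(0.079)), (np.float64(-0.09), np.float64(0.0852)), (np.float64(-0.08), np.float64(0.0858)), (np.float64(-0.07), np.float64(0.0854)), (np.float64(-0.06), np.float64(0.0808)), (np.float64(-0.05), np.float64(0.0665)), (np.float64(-0.04), np.float64(0.084)), (np.float64(-0.03), np.float64(0.0911)), (np.float64(-0.02), np.float64(0.0933)), (np.float64(-0.01), np.float64(0.0935)), (np.float64(-0.0), np.float64(0.0897)), (np.float64(0.01), np.float64(0.084)), (np.float64(0.02), None), (np.float64(0.03), None), (np.float64(0.04), None), (np.float64(0.05), None), (np.float64(0.06), None)]
[(0.6, [0.4862, 0.2377, 0.1874])]
side lane red u range -0.099 0.376 top z by u [(np.float64(-0.11), None), (np.float64(-0.1), np.float64(0.0777)), (np.float64(-0.09), np.float64(0.0827)), (np.float64(-0.08), np.float64(0.0846)), (np.float64(-0.07), np.float64(0.0876)), (np.float64(-0.06), np.float64(0.0797)), (np.float64(-0.05), np.float64(0.0706)), (np.float64(-0.04), np.float64(0.0834)), (np.float64(-0.03), np.float64(0.0901)), (np.float64(-0.02), np.float64(0.0954)), (np.float64(-0.01), np.float64(0.0951)), (np.float64(-0.0), np.float64(0.0915)), (np.float64(0.01), np.float64(0.0859)), (np.float64(0.02), None), (np.float64(0.03), None), (np.float64(0.04), None), (np.float64(0.05), None), (np.float64(0.06), None)]
[(0.77, [0.497, 0.237, 0.1876]), (0.2, [0.5283, -0.264, 0.002])]
t 24.32 tcp [0.4901 0.237  0.1804] yaw 172.97 zaxis [ 0.03   0.02  -0.999] w 0.0477 gf 43.5 F [-0.5 -0.  -2. ] j6 0.33
 turn -2.11 then tool shift mm [-119.4 -283.1   59.1] spool-tilt deg 1.04
```

View pics/top3.png

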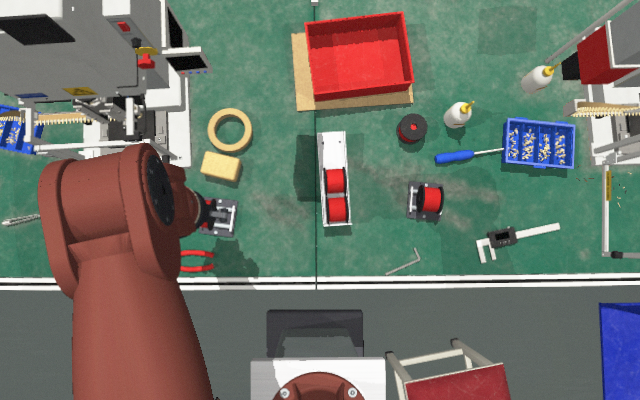

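Both lane spools sit at u = -79 and -14 mm with the last place free (334,150), and the old spool is in its cradle (430,201). I'll carry the new one to u ≈ 57 mm.

```bash

python3 -m crank '{"rows":[[[1,0,0,0,-0.7],[1,0,0,0,-0.7],[1,0,0,0,-0.71],[1,-0.0103,-0.0236,0,0],[1,-0.0103,-0.0236,0,0]]]}' >/dev/null
python3 -m crank '{"rows":[[[1,-0.0103,-0.0236,0,0],[1,-0.0103,-0.0236,0,0],[1,-0.0103,-0.0236,0,0],[1,-0.0103,-0.0236,0,0],[1,-0.0103,-0.0236,0,0]]]}' >/dev/null
python3 -m crank '{"rows":[[[1,-0.0103,-0.0236,0,0],[1,-0.0103,-0.0236,0,0],[1,-0.0103,-0.0236,0,0],[1,-0.0103,-0.0236,0,0],[1,-0.0103,-0.0236,0,0]]]}' >/dev/null
python3 -m crank '{"rows":[[[1,0,0,0.01,0],[1,0,0,0.01,0],[1,0,0,0,0],[1,0,0,0,0],[1,0,0,0,0]]]}' >/dev/null
python3 go.py 0.6333 -0.0366 0.13 3.5
```

```text
t 25.98 tcp [ 0.6304 -0.0367  0.1575] yaw -176.42 zaxis [ 0.027  0.02  -0.999] w 0.0472 gf 43.5 F [-0.4  0.4 -0.3] j6 -0.34
 turn 0.02 then tool shift mm [-2.1 -0.6 27.5] spool-tilt deg 1.04
```

```bash

python3 -m crank '{"rows":[[[1,-0.002,-0.0006,0.01,0.02],[1,0,0,0.018,0],[1,0,0,0.02,0],[1,0,0,0.01,0],[1,0,0,0,0]]]}' >/dev/null
python3 -m crank '{"rows":[[[1,0,0,0,0],[1,0,0,0,0],[1,0,0,0,0],[1,0,0,0,0],[1,0,0,0,0]]]}' 
python3 go.py 0.6333 -0.0366 0.071 3.5
```

```text
time: 26.82
tcp_pos: [0.6351, -0.0372, 0.1007]
tcp_rot: [-0.03, 0.999, 0.009, 0.015]
ft_force: [-0.4, -0.6, -1.1]
gripper_width: 0.0474
grasp_force: 43.5
t 26.82 tcp [ 0.6351 -0.0372  0.1007] yaw -176.58 zaxis [ 0.03   0.019 -0.999] w 0.0474 gf 43.5 F [-0.4 -0.6 -1.1] j6 -0.34
 turn -0.02 then tool shift mm [ 2.7  0.2 29.6] spool-tilt deg 0.99
```

```bash

python3 -m crank '{"rows":[[[1,0.0027,0,0.01,0],[1,0,0,0.008,0],[1,0,0,0.005,0],[1,0,0,0.003,0],[1,0,0,0.002,0]]]}' 
python3 -m crank '{"rows":[[[1,0,0,0.001,0],[1,0,0,0.001,0],[1,0,0,0,0],[1,0,0,0,0],[1,0,0,0,0]]]}' 
python3 go.py 0.6333 -0.0366 0.071 3.5
```

```text
time: 27.23
tcp_pos: [0.6337, -0.0367, 0.0716]
tcp_rot: [-0.03, 0.999, 0.009, 0.015]
ft_force: [4.8, -0.6, 2.2]
gripper_width: 0.0474
grasp_force: 43.9
time: 27.65
tcp_pos: [0.634, -0.0367, 0.07]
tcp_rot: [-0.03, 0.999, 0.009, 0.016]
ft_force: [5.2, 0.3, 1.9]
gripper_width: 0.0477
grasp_force: 43.8
t 27.65 tcp [ 0.634  -0.0367  0.07  ] yaw -176.57 zaxis [ 0.031  0.019 -0.999] w 0.0477 gf 43.8 F [5.2 0.3 1.9] j6 -0.34
 turn -0.01 then tool shift mm [ 0.6  0.2 -1. ] spool-tilt deg 1.0
```

A 5 N push along +x suggests it touches its neighbour. Checking from the side before release.

```bash
python3 - <<'E'
from h import *
im,d=grab_frame("side");print(find("side","spool_new_middle"),find("side","lane"))
cv2.imwrite("pics/s4.png",cv2.resize(im[150:270,260:420,::-1],(800,600),interpolation=2))
E
```

```text
[(0.84, [0.6374, -0.0358, 0.071])] [(0.66, [0.5832, -0.0423, -0.0017])]
```

View pics/s4.png

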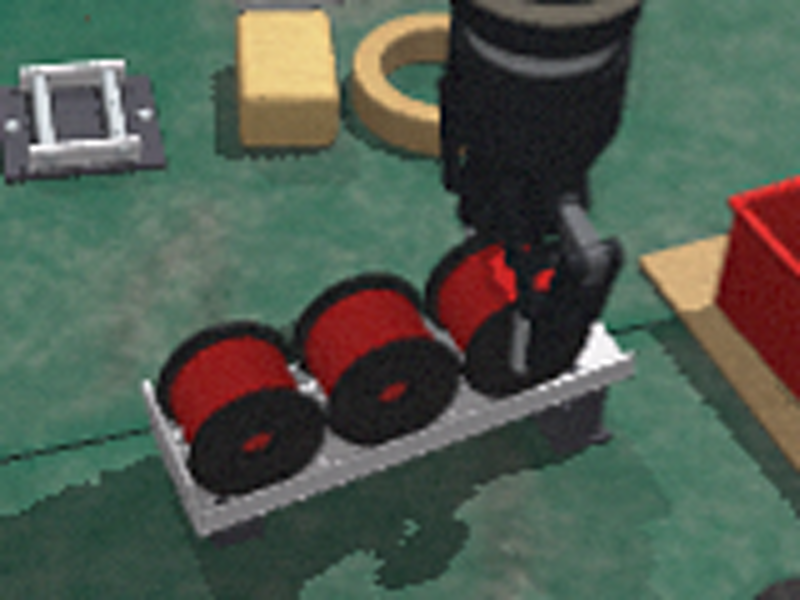

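The new spool (crop 520,310) stands in the lane behind the other two, within the walls. Opening, then rising in world z.

```bash

python3 -m crank '{"rows":[[[0.2,0,0,0,0],[-0.2,0,0,0,0],[-1,0,0,0,0],[-1,0,0,0,0],[-1,0,0,0,0]]]}' 
python3 -m crank '{"rows":[[[-1,0,0,-0.01,0],[-1,0.001,0,-0.03,0],[-1,0.001,0,-0.035,0],[-1,0.001,0,-0.035,0],[-1,0,0,-0.035,0]]]}' 
python3 -m crank '{"rows":[[[-1,0,0.03,-0.01,0],[-1,0,0.03,0,0],[-1,0,0.03,0,0],[-1,0,0.03,0,0],[-1,0,0,0,0]]]}'
python3 - <<'E'
from h import *
im,d=grab_frame("side");im2,d2=grab_frame("top")
for c in("side","top"):print(find(c,"spool_new_middle"),find(c,"spool_front_middle"))
cv2.imwrite("pics/f.png",cv2.hconcat([cv2.resize(im[170:370,260:430,::-1],(400,470)),cv2.resize(im2[110:250,180:460,::-1],(400,470))]))
P=cloud("side",d);r,g=im[...,0].astype(int),im[...,1].astype(int)
q=P[(r>120)&(r>2.2*g)&(abs(P[...,1]+.04)<.035)&(P[...,2]<.125)&(P[...,2]>.03)&(P[...,0]<.72)]
u=(q[:,:2]-[.5764,-.0401])@[np.cos(.0611),np.sin(.0611)]
print([(round(float(a),2),q[(u>a)&(u<a+.01)][:,2].max().round(4)) for a in np.arange(-.1,.09,.01) if ((u>a)&(u<a+.01)).any()])
print(manip.observe()["time"])
E
```

```text
time: 28.22
tcp_pos: [0.6324, -0.0366, 0.0693]
tcp_rot: [-0.03, 0.999, 0.009, 0.014]
ft_force: [0.6, -0.1, 0.3]
gripper_width: 0.0841
grasp_force: 0.0
time: 28.63
tcp_pos: [0.6251, -0.0396, 0.2169]
tcp_rot: [-0.03, 0.999, 0.009, 0.014]
ft_force: [0.4, -0.0, 0.9]
gripper_width: 0.0854
grasp_force: 0.0
time: 29.05
tcp_pos: [0.6176, 0.0845, 0.228]
tcp_rot: [-0.032, 0.999, 0.01, 0.015]
ft_force: [0.1, 0.2, -0.5]
gripper_width: 0.0855
grasp_force: 0.0
[(0.92, [0.6382, -0.0345, 0.0724])] [(0.9, [0.5197, -0.2654, 0.0458]), (0.62, [0.5279, -0.2647, 0.002])]
[(0.65, [0.6308, -0.0379, 0.0745])] [(0.78, [0.5251, -0.2618, 0.0436])]
[(-0.1, np.float64(0.0778)), (-0.09, np.float64(0.084)), (-0.08, np.float64(0.0842)), (-0.07, np.float64(0.0865)), (-0.06, np.float64(0.0804)), (-0.05, np.float64(0.0697)), (-0.04, np.float64(0.0811)), (-0.03, np.float64(0.093)), (-0.02, np.float64(0.0968)), (-0.01, np.float64(0.0966)), (-0.0, np.float64(0.0927)), (0.01, np.float64(0.0851)), (0.03, np.float64(0.0959)), (0.04, np.float64(0.1003)), (0.05, np.float64(0.106)), (0.06, np.float64(0.1048)), (0.07, np.float64(0.0985))]
29.35
```

View pics/f.png

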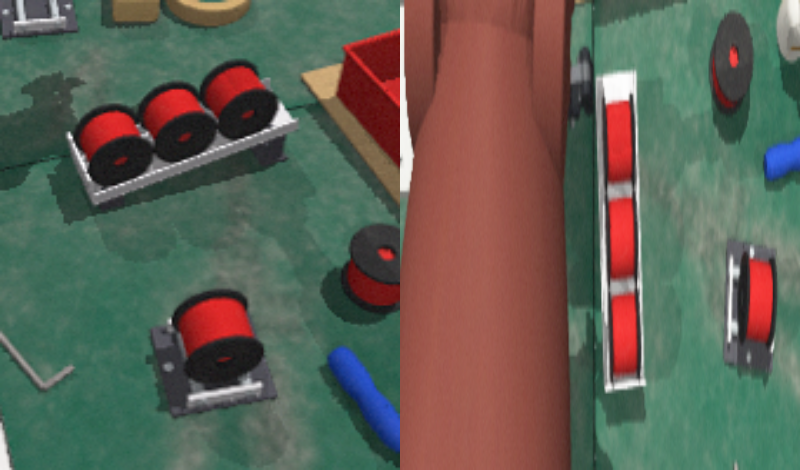

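The queue of three is evenly spaced: top-view centres in the crop are at rows 141, 238 and 335. The old spool sits in the cradle and the arm is clear.

```bash
python3 -m crank '{"rows":[[[-1,0,0,0,0],[-1,0,0,0,0],[-1,0,0,0,0],[-1,0,0,0,0],[-1,0,0,0,0]]]}' >/dev/null; python3 -c "
from plant import workorder
print(workorder.hand_in())"
```

```text
the job is handed in; nothing more can be done
None
```

The job is handed in at about 30 s: the oldest spool sits in the formerly empty cradle, and the new one stands in the lane behind the other two as a queue of three; no verdict came back.

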